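Flip the amplifier board in the rework frame and lock it

TASK

Turn the amplifier board over in the rework frame so that its solder side lies level on top, pushing only on the cradle or the bare board and never on the components. Then lock it there: screw the red knob clockwise, regrasping as needed, until it comes to its firm stop. Let go and leave the other things on the bench where they are.

Things in the scene. Friction and masses are not known exactly. Their poses are not given: they have to be found in the camera images.
- stand: the rework frame, bolted to the bench: cross feet 160 mm long, two grey bearing blocks (44 x 56 mm, tops 143 mm up) centred 150 mm either side of the middle. Origin on the bench under the middle; x runs along the long (turning) axis, which lies 105 mm up, towards the block with the red knob; y is level and square to it, z up
- cradle (a joint): turning angle of the cradle about the frame's x axis: 0 level with components up, positive when the rail on the frame's +y side rises; pi or -pi is level, solder side up. No end stops. With the knob slack it turns with a light drag (0.11 N m, 2 to 3 N on a rail) and stays where it is left; once the knob is tight it holds against 10 N on a rail
- board_mid (a point): centre of the board, on the turning axis. z points out of the component side, x along the turning axis. The cradle that turns with it is an aluminium rectangle 230 mm long (along x) and 136 mm wide; the board in it is 4 mm thick and 108 mm wide, green on the component side, tan with copper tracks and solder dots on the other
- rail_a (a point): centre of the long aluminium rail on the cradle's own +y side: 14 x 14 mm in section, 206 mm long, centre 61 mm from the turning axis, outer face 68 mm from it
- rail_b (a point): centre of the other long rail, on the cradle's own -y side, the same size
- components: transformer, two capacitors and heat sink on the component side, over the board's middle: from -45 to 60 mm along x, up to 30 mm from the turning axis in y, up to 36 mm above the board's middle plane. Not to be pushed (touches under 4 N are harmless). Origin at the board's centre, z out of the component side. The solder side is flat
- knob_grip (a point): point on the vertical axis of the red wing knob at the height to grip it, about 185 mm above the bench (the knob sinks 1.5 mm per rad as it is screwed in), over the middle of the bearing block on the frame's +x side. The wing is a bar 60 mm long, 13 mm thick, 36 mm high (this point 22 mm above its lower edge) over a black hub 32 mm in diameter; this point's x axis runs along the wing
- brake_shoe: the brake shoe on the knob's screw, inside the bearing block, not visible. Clockwise (seen from above) tightens: the knob turns easily (0.16 N m), the shoe meets its drum 0.2 to 1.1 rad after the start, and the knob comes to a firm dead stop 2.0 to 2.9 rad after the start, differently each time (the wing's direction tells nothing). At the stop it clamps with 90 N and stays
- screwdriver: orange screwdriver 190 mm long, 26 mm thick, lying on the bench beside the frame's tie rods, between its feet on the +y side (bystander); origin under its middle
- solder_pump: solder sucker 195 mm long, 20 mm thick, lying on the bench (bystander); origin under its middle
- snips: blue-handled snips 125 mm long, 14 mm high, lying between the frame's feet on the -y side (bystander)
- tape_roll: grey roll of tape, 96 mm in diameter, 24 mm high (bystander)
- solder_spool: white spool 60 mm in diameter, 52 mm high (bystander)
- meter: yellow hand meter 140 x 75 mm, 36 mm high (bystander)
- drum: the brake drum on the cradle's shaft inside the knob's bearing block, not visible; turns with the cradle. Origin on the turning axis under the knob

How it is judged:
By the outcome, as a careful person would: the job done as asked, in the order asked, and still so for the second after the job is handed in, with the robot touching nothing.
It also fails if it takes over 72 s, if anything falls off the work surface, if the arm or the gripper's body presses on something with over 40 N, if the wrist force passes 120 N, or if a joint passes its speed limit or range.

ROBOT

A 7-joint arm with a two-finger parallel gripper is mounted at the origin on the work surface. World frame = base frame: x ahead of the robot, y to its left, z up, the work surface at z = 0. Lengths are in m, angles in rad, forces in N, time in s.
With the tool pointing down it reaches from about 0.4 to 0.85 m from the base axis. Payload 10.4 kg.
Tool frame: the origin (TCP) lies at the very end of the fingers, on their centre line; the grasp point (between the pads) lies r.pinch_z behind it (r.pinch_z is the distance from the TCP to the grasp point, in m); z points along the fingers, x is the direction in which the jaws open and shut, and the axes are right-handed (so a half turn about z gives the same grasp; the last joint's range is limited). The gripper opens to 87 mm and grips with 3 to 60 N. Pads are 19 mm wide; open, the fingers measure 117 mm over their backs; the gripper's body (75 mm by 190 mm) begins 51 mm behind the grasp point.
Start: joints at [-1.227, 0.332, -0.065, 1.46, 0.022, 1.35, -0.088], TCP at [0.224, 0.583, 0.223] pointing down, gripper open.
Joint ranges: [-2.6, 2.6], [-0.5, 2.12], [-1.47, 1.34], [0.16, 2.42], [-1.27, 4.41], [0.06, 2.06], [-2.6, 2.6]. Speed limits (rad/s): [2.22, 2.22, 2.79, 2.79, 3.14, 3.14, 3.14].

INTERFACE

Orientations are given as a unit quaternion [x, y, z, w].
In Python, from bench import r gives the robot as it stands.
- The arm moves only by the tool carry_out, never from a script. Its argument "increments" is text: rows parted by semicolons, each of 7 numbers parted by spaces: the turn, a rotation vector about the tool's x, y, z in degrees, then the shift along the tool's x, y, z in m, then the finger opening in m, from 0 to 0.087. A call has exactly 5 rows; each row is the pose to reach, as a shift and turn from the pose measured when the call began, along the tool's axes at that moment; what a row does not reach only later rows make up. A row lasts 1/8 s, in which the tool goes at most 62.5 mm and 10.7 degrees, less where a joint would pass 70% of its speed; a pose out of reach is approached as far as the arm can. A call with a gripper value outside its range is refused whole. The fingers move at their own pace and stop on an object; "squeeze" is the grip in N (left out, the last holds). Time passes only in rows, so rows that repeat a pose let the fingers close, or fill a call up. It gives the time, the measured TCP pose, the force and the opening at its end, in the units of the state.
- r.read_state(): the state, without advancing time (a new reading comes with each control period).
- r.camera(name): name is "scene" or "top" or "wrist"; returns (picture, depth): 420x560x3 uint8, blue, green, red; 420x560 float32, m along the optical axis (not along the pixel's ray), 0 where there is no reading.
- r.camera_model(name): a dict with "K" (3x3 intrinsics, pixels), "extrinsics" (4x4, takes a point from camera to world coordinates). Camera axes: x right, y down, z forward; pixel columns grow to the right and rows downward; lengths in m; the calibration is good to about 2 mm. A picture is of the moment at which its call begins: read the wrist's pose just before it. camera_model takes no time and is no camera call; for the wrist camera it gives the pose at the moment of the call.
- r.close_job(): hands the job in, once; it reports no verdict.
The state is a dict: "time": time; "joint_positions": joint angles; "joint_vel": joint speeds; "joint_torque": joint torques, N m; "ee_pos": TCP position; "eef_rot": TCP orientation; "ft_force": force on the tool from outside, world axes, zero at the start; "torque": the same for the moment, N m; "width": finger opening in m.
Only numpy, scipy, OpenCV 4.12 (cv2) and the standard library are available. Lean on these libraries where they do the work, as an engineer would, in place of code of your own. Each camera call takes 0.05 s, during which the arm holds its last target.

## Working session

There is one attempt and no reset: what is moved stays moved. The work goes in short steps, Python scripts to look and compute and a tool call to move; the robot and the scene stay as the last step left them, time stands still between calls to the robot, and variables do not carry over. Pictures are saved under pics/ and viewed, and the job is handed in when it is done.

Besides the shell and the picture viewer there is one more tool, called after "Call:" as name(argument=value, ...) on one line, values as JSON. carry_out: Moves the arm, as the interface text tells. Its arguments: {"type":"object","properties":{"increments":{"type":"string"},"squeeze":{"type":"number"}},"required":["increments"]}

```bash
mkdir -p pics; ls
python3 - <<'E'
from bench import r
import cv2,numpy as np
s=r.read_state();print(s,r.pinch_z)
for n in["scene","top"]:
    p,d=r.camera(n);cv2.imwrite(f"pics/{n}0.png",p);np.savez(f"{n}0.npz",p=p,d=d,K=r.camera_model(n)["K"],E=r.camera_model(n)["extrinsics"])
    print(r.camera_model(n))
E
```

```text
pics
{'time': 0.0, 'joint_positions': array([-1.22663955,  0.33286834, -0.06469807,  1.4609531 ,  0.02159526,
        1.34990209, -0.08855122]), 'joint_vel': array([-0.00138287, -0.00097798,  0.00077314,  0.00200033,  0.00097354,
        0.0020198 ,  0.00068952]), 'joint_torque': array([-1.33431713e-03, -6.23255897e+01,  2.37595296e-02, -3.89911258e+01,
       -6.14398322e-02,  3.94812925e-02,  1.34660404e-04]), 'ee_pos': array([0.22398274, 0.58306404, 0.22175052]), 'eef_rot': array([ 8.24202569e-01,  5.66294632e-01, -5.73052266e-04,  4.32234355e-04]), 'ft_force': array([-0.63080145, -0.58913599, -0.53778325]), 'torque': array([-0.04774427, -0.0375069 , -0.01794452]), 'width': 0.08741655474925906} 0.0187
{'K': array([[398.36109653,   0.        , 281.61749617],
       [  0.        , 398.36109653, 211.08664163],
       [  0.        ,   0.        ,   1.        ]]), 'extrinsics': array([[-1.25048335e-01,  6.22367536e-01, -7.72671705e-01,
         1.38442933e+00],
       [ 9.92150648e-01,  7.85016481e-02, -9.73374707e-02,
         9.29600072e-02],
       [ 7.63204430e-05, -7.78778621e-01, -6.27298855e-01,
         8.29257244e-01],
       [ 0.00000000e+00,  0.00000000e+00,  0.00000000e+00,
         1.00000000e+00]])}
{'K': array([[382.25624893,   0.        , 279.22597471],
       [  0.        , 382.25624893, 203.97071572],
       [  0.        ,   0.        ,   1.        ]]), 'extrinsics': array([[-0.02786867, -0.98135416,  0.19017714,  0.34148611],
       [-0.99950866,  0.03008701,  0.00878671, -0.00687039],
       [-0.01434473, -0.18983883, -0.98171047,  1.22339685],
       [ 0.        ,  0.        ,  0.        ,  1.        ]])}
```

View pics/scene0.png

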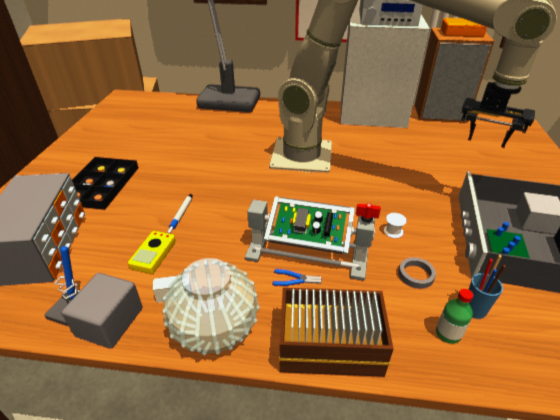

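View pics/top0.png

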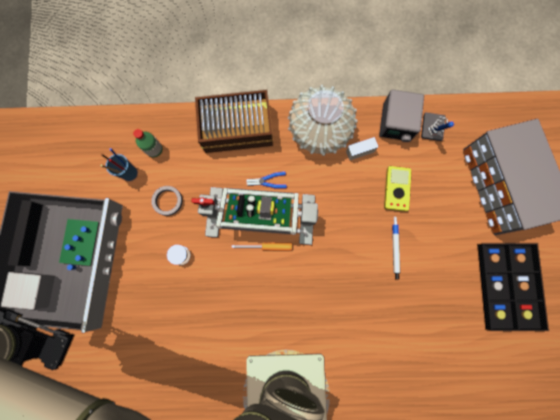

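```bash
cat > h.py <<'E'
import numpy as np,cv2
def load(n):
    z=np.load(n);return z['p'],z['d'],z['K'],z['E']
def cloud(d,K,E):
    v,u=np.indices(d.shape);P=np.stack([(u-K[0,2])/K[0,0]*d,(v-K[1,2])/K[1,1]*d,d],-1)
    W=P@E[:3,:3].T+E[:3,3];W[d==0]=np.nan;return W
def proj(W,K,E):
    c=(np.asarray(W)-E[:3,3])@E[:3,:3];return c[...,:2]/c[...,2:]*K[0,0]+K[:2,2]
E
python3 - <<'E'
from h import *
for n in["scene0","top0"]:
    p,d,K,E=load(n+".npz");W=cloud(d,K,E);W0=W
    roi=(W[...,0]>.3)&(W[...,0]<.75)&(W[...,1]>-.2)&(W[...,1]<.35)
    hsv=cv2.cvtColor(p,cv2.COLOR_BGR2HSV)
    red=roi&((hsv[...,0]<6)|(hsv[...,0]>174))&(hsv[...,1]>170)&(W[...,2]>.14)
    print(n,'red',red.sum(),np.nanmedian(W[red],0),np.nanmin(W[red],0),np.nanmax(W[red],0))
    q=W[red&(W[...,2]>.19)][:,:2]; 
    if len(q)>5:
        print(len(q),q.mean(0));u,s,vt=np.linalg.svd(q-q.mean(0));print('wing dir',vt[0],s/np.sqrt(len(q)),np.ptp((q-q.mean(0))@vt[0]))
    blk=roi&(abs(W[...,2]-.143)<.004)&(hsv[...,1]<60)
    nb,l,st,c=cv2.connectedComponentsWithStats(blk.astype(np.uint8))
    for i in range(1,nb):
        if st[i,4]>30: print('blk',st[i],np.nanmean(W[l==i],0),np.nanmin(W[l==i],0),np.nanmax(W[l==i],0))
    g=roi&(hsv[...,0]>45)&(hsv[...,0]<85)&(hsv[...,1]>120)&(W[...,2]>.07)&(W[...,2]<.13)
    q=W[g];print('green',g.sum(),q.mean(0));A=np.c_[q[:,:2],np.ones(len(q))];print(np.linalg.lstsq(A,q[:,2],rcond=None)[0])
    x0,y0=(215,180) if n=="scene0" else (180,165)
    c=p[y0:y0+110,x0:x0+190];cv2.imwrite(f"pics/{n}_c.png",cv2.resize(c,None,fx=4,fy=4,interpolation=cv2.INTER_CUBIC))
E
```

```text
scene0 red 281 [0.56460777 0.21246938 0.1877474 ] [0.55130666 0.184474   0.16111901] [0.57071693 0.24121747 0.20198573]
124 [0.56283631 0.2136067 ]
wing dir [0.0800026  0.99679465] [0.0160696  0.00393154] 0.05606963806260262
blk [248 201  19  14 190] [ 0.53139679 -0.08329245  0.14336484] [ 0.49960643 -0.10553783  0.13920091] [ 0.55687645 -0.06184077  0.14674561]
blk [298 209  10  10  59] [0.54409941 0.0438579  0.14324557] [0.52788343 0.03165481 0.13945857] [0.55859726 0.0563981  0.14692003]
blk [315 213   7   6  33] [0.54753226 0.08645854 0.14357789] [0.53898431 0.07800327 0.13963171] [0.55471261 0.09501283 0.14679472]
blk [357 217  17  15 145] [0.5718825  0.21276876 0.14308435] [0.53817332 0.19082166 0.13909108] [0.58875024 0.23404379 0.1466256 ]
green 1303 [0.54692257 0.06512693 0.10619404]
[-0.41420756  0.04985369  0.32948668]
top0 red 88 [0.55428938 0.21218179 0.19559087] [0.54984815 0.18451788 0.16150078] [0.56404278 0.24223373 0.20247846]
61 [0.55641507 0.21588939]
wing dir [-0.10215106 -0.9947689 ] [0.01833829 0.00311157] 0.057673966016964756
blk [200 195  15   4  39] [0.58077157 0.20880087 0.14239387] [0.57410997 0.19084444 0.13913028] [0.58509018 0.23256673 0.14586442]
blk [261 202   9  13  66] [0.54023574 0.04379836 0.1428497 ] [0.52305395 0.03223269 0.1390267 ] [0.55834817 0.05591853 0.14670994]
blk [302 202  16  20 265] [ 0.52568188 -0.08276761  0.14252895] [ 0.49839353 -0.10500909  0.13901391] [ 0.55481819 -0.06074374  0.14683605]
blk [198 205  16   9  96] [0.54114598 0.21458736 0.14232945] [0.53070151 0.19389203 0.13906438] [0.55375773 0.23760992 0.14659652]
blk [246 204   8   9  39] [0.54212769 0.08771823 0.14412154] [0.53043201 0.07842371 0.14012456] [0.55374894 0.09895005 0.14698716]
green 751 [0.53487249 0.06091254 0.11076311]
[-0.41995444  0.05069187  0.33229742]
```

View pics/scene0_c.png

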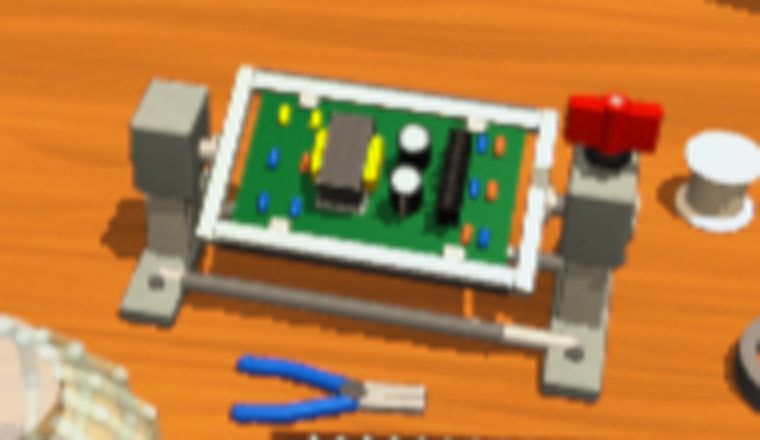

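```bash
cat >> h.py <<'E'
from scipy.spatial.transform import Rotation as R
C=np.array([.543,.065]); A=np.arctan2(.296,.032)  # frame middle, x dir yaw
xf=np.array([np.cos(A),np.sin(A)]); yf=np.array([-xf[1],xf[0]])
def fr(x,y): return C+xf*x+yf*y
def down(yaw): # tool x at yaw, z down
    c,s=np.cos(yaw),np.sin(yaw);return R.from_matrix(np.array([[c,s,0],[s,-c,0],[0,0,-1.]]))
def rows(T,n=5):
    """T: list of (x,y,z,yawdeg,width)"""
    from bench import r
    s=r.read_state();R0=R.from_quat(s['eef_rot']);p=s['ee_pos']
    X=R0.as_matrix()[:,0];print('t %.2f pos %s yaw %.1f f %s tq %s w %.4f q %s'%(s['time'],p.round(4),np.degrees(np.arctan2(X[1],X[0])),s['ft_force'].round(1),s['torque'].round(2),s['width'],s['joint_positions'].round(2)))
    out=[]
    for t in T:
        rv=(R0.inv()*down(np.radians(t[3]))).as_rotvec(degrees=True);d=R0.inv().apply(np.array(t[:3])-p)
        out.append('%.1f %.1f %.1f %.4f %.4f %.4f %.3f'%(*rv,*d,t[4]))
    print('; '.join(out))
E
python3 - <<'E'
from h import *
print(fr(0,100),fr(0,0),np.degrees(A))
rows([(.30,.45,.25,50,0),(.36,.3,.25,35,0),(.40,.2,.25,20,0),(*fr(0,110),.25,10,0),(*fr(0,110),.2,5,0)])
E
```

```text
[-98.87770476  10.8131843 ] [0.543 0.065] 83.8298249049704
t 0.10 pos [0.224  0.5831 0.2218] yaw 69.0 f [ 0.7 -0.1  0.6] tq [-0.07 -0.    0.04] w 0.0872 q [-1.23  0.33 -0.06  1.46  0.02  1.35 -0.09]
0.0 0.1 19.0 -0.0970 0.1187 -0.0280 0.000; 0.0 0.1 34.0 -0.2156 0.2284 -0.0279 0.000; 0.0 0.1 49.0 -0.2946 0.3016 -0.0278 0.000; 0.0 0.1 59.0 -28.5487 -105.8457 -0.0011 0.000; 0.0 0.1 64.0 -28.5487 -105.8458 0.0489 0.000
```

```bash
sed -i 's/def fr(x,y): return C+xf\*x+yf\*y/def fr(x,y): return C+(xf*x+yf*y)\/1000/' h.py
python3 - <<'E'
from h import *
print(fr(0,110))
rows([(.30,.45,.25,55,0),(.36,.3,.25,40,0),(.40,.2,.25,25,0),(*fr(0,110),.25,-6,0),(*fr(0,110),.2,-6,0)])
E
```

```text
[0.43363722 0.076823  ]
t 0.10 pos [0.224  0.5831 0.2218] yaw 69.0 f [ 0.7 -0.1  0.6] tq [-0.07 -0.    0.04] w 0.0872 q [-1.23  0.33 -0.06  1.46  0.02  1.35 -0.09]
0.0 0.1 14.0 -0.0970 0.1187 -0.0280 0.000; 0.0 0.1 29.0 -0.2156 0.2284 -0.0279 0.000; 0.0 0.1 44.0 -0.2946 0.3016 -0.0278 0.000; 0.1 0.1 75.0 -0.3975 0.3772 -0.0276 0.000; 0.1 0.1 75.0 -0.3974 0.3772 0.0224 0.000
```

Call:
carry_out(increments="0 0 10 -0.04 0.05 -0.028 0; 0 0 20 -0.08 0.1 -0.028 0; 0 0 29 -0.14 0.15 -0.028 0; 0 0 38 -0.19 0.2 -0.028 0; 0 0 48 -0.24 0.25 -0.028 0")

```text
time: 0.72
ee_pos: [0.3556, 0.3041, 0.2499]
eef_rot: [0.984, 0.179, -0.0, 0.0]
ft_force: [1.7, 0.2, 0.9]
width: 0.0449
```

Run:
```python
from h import *
p=[*fr(0,110)]
rows([(*p,.2,-6,0),(*p,.13,-6,0)])
```

```text
t 0.72 pos [0.3556 0.3041 0.2499] yaw 20.7 f [1.7 0.2 0.9] tq [-0.01 -0.05  0.01] w 0.0449 q [-0.98 -0.04  0.17  1.82  0.01  1.36 -0.45]
0.1 0.0 26.7 -0.0072 0.2402 0.0501 0.000; 0.1 0.0 26.7 -0.0071 0.2401 0.1201 0.000
```

Call:
carry_out(increments="0 0 7 -0.002 0.06 0 0; 0 0 14 -0.004 0.12 0.01 0; 0 0 21 -0.006 0.18 0.02 0; 0 0 26.7 -0.007 0.24 0.05 0; 0 0 26.7 -0.007 0.24 0.09 0")

```text
time: 1.35
ee_pos: [0.4353, 0.0733, 0.1602]
eef_rot: [0.998, -0.056, 0.001, 0.0]
ft_force: [0.4, 0.9, -0.3]
width: 0.0016
```

Run:
```python
from h import *
from bench import r
rows([(*fr(0,100),.115,-6.2,0),(*fr(0,75),.115,-6.2,0)])
p,d=r.camera("scene");m=r.camera_model("scene");np.savez("s1.npz",p=p,d=d,K=m["K"],E=m["extrinsics"]);cv2.imwrite("pics/s1.png",cv2.resize(p[120:290,180:430],None,fx=3,fy=3))
```

```text
t 1.35 pos [0.4353 0.0733 0.1602] yaw -6.5 f [ 0.4  0.9 -0.3] tq [ 0.    0.07 -0.01] w 0.0016 q [-0.72 -0.05  0.45  2.03  0.03  1.16 -0.4 ]
-0.0 -0.1 -0.3 0.0079 -0.0033 0.0452 0.000; -0.0 -0.1 -0.3 0.0329 -0.0035 0.0452 0.000
```

View pics/s1.png

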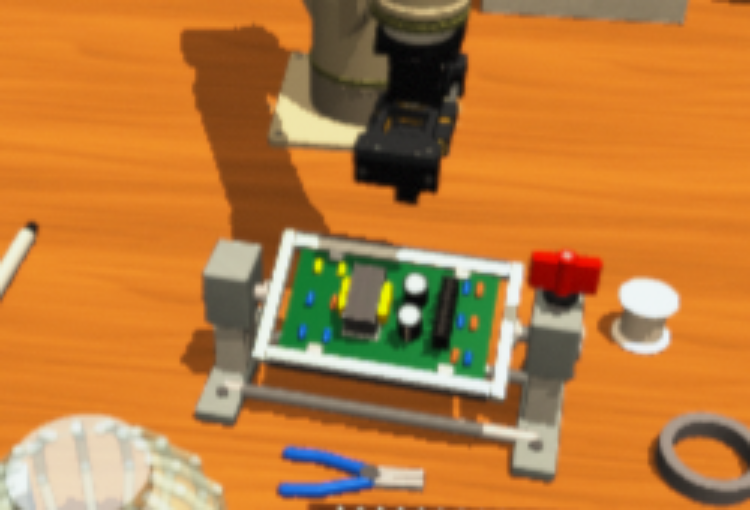

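Call:
carry_out(increments="0 0 0.3 0 -0.003 0.03 0; 0 0 0.3 0.008 -0.003 0.045 0; 0 0 0.3 0.02 -0.003 0.045 0; 0 0 0.3 0.035 -0.0035 0.045 0; 0 0 0.3 0.048 -0.0035 0.043 0")

```text
time: 2.02
ee_pos: [0.4698, 0.0735, 0.1091]
eef_rot: [0.998, -0.056, -0.015, 0.002]
ft_force: [-78.6, 9.4, 27.0]
width: 0.0007
```

```bash
cat > look.py <<'E'
import sys
from h import *
from bench import r
def look(tag,cam="scene"):
    p,d=r.camera(cam);m=r.camera_model(cam);np.savez(tag+".npz",p=p,d=d,K=m["K"],E=m["extrinsics"])
    b=p[120:290,180:430] if cam=="scene" else p[150:270,150:350]
    cv2.imwrite("pics/"+tag+".png",cv2.resize(b,None,fx=3,fy=3))
E
python3 - <<'E'
from look import *
rows([(*fr(0,50),.125,-6.2,0),(*fr(0,35),.13,-6.2,0),(*fr(0,22),.14,-6.2,0)])
look("s2")
E
```

```text
t 2.02 pos [0.4698 0.0735 0.1091] yaw -6.5 f [-78.6   9.4  27. ] tq [ 1.95 16.78 -0.1 ] w 0.0007 q [-0.69  0.13  0.48  1.98 -0.07  1.08 -0.3 ]
0.4 1.7 -0.3 0.0232 0.0006 -0.0166 0.000; 0.4 1.7 -0.3 0.0381 0.0005 -0.0220 0.000; 0.4 1.7 -0.3 0.0508 0.0005 -0.0324 0.000
```

View pics/s2.png

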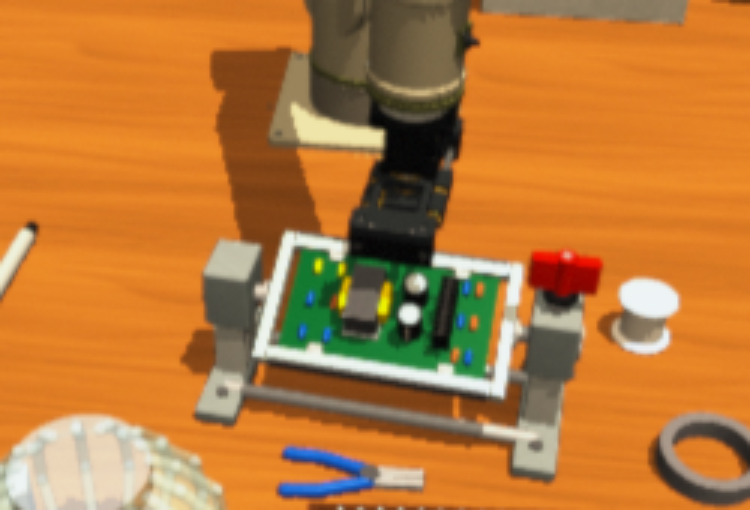

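Call:
carry_out(increments="0 1 0 0.001 0 0 0; 0 1.5 0 0.003 0 -0.004 0; 0 1.7 0 0.006 0 -0.010 0; 0 1.7 0 0.009 0 -0.015 0; 0 1.7 0 0.014 0 -0.021 0")

```text
time: 2.7
ee_pos: [0.4792, 0.0728, 0.1289]
eef_rot: [0.998, -0.055, -0.007, 0.004]
ft_force: [-30.9, 0.6, 20.0]
width: 0.0004
```

Run:
```python
from look import *
rows([(*fr(0,50),.15,-6.2,0),(*fr(0,35),.16,-6.2,0),(*fr(0,22),.16,-6.2,0)])
look("s3")
```

```text
t 2.70 pos [0.4792 0.0728 0.1289] yaw -6.4 f [-30.9   0.6  20. ] tq [ 0.13  6.77 -0.05] w 0.0004 q [-0.7   0.11  0.48  1.95 -0.05  1.11 -0.31]
0.5 0.8 -0.2 0.0140 0.0010 -0.0213 0.000; 0.5 0.8 -0.2 0.0288 0.0010 -0.0315 0.000; 0.5 0.8 -0.2 0.0418 0.0010 -0.0317 0.000
```

View pics/s3.png

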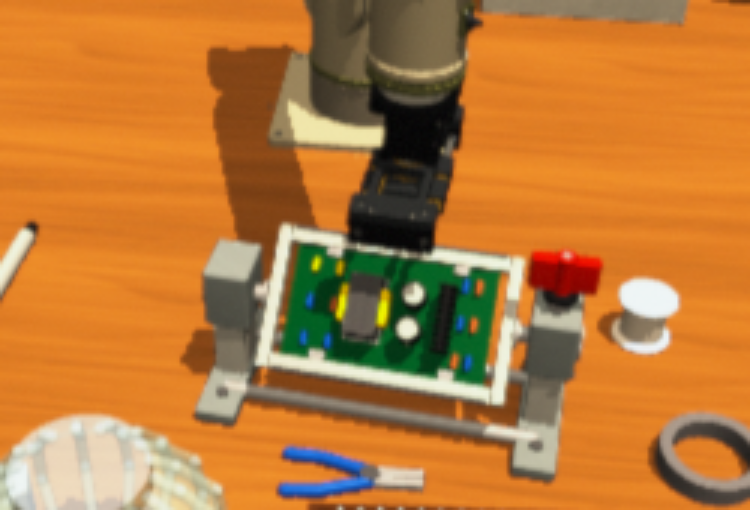

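Call:
carry_out(increments="0 0.8 0 0 0 -0.006 0; 0 0.8 0 0.004 0 -0.012 0; 0 0.8 0 0.010 0 -0.018 0; 0 0.8 0 0.018 0 -0.023 0; 0 0.8 0 0.026 0 -0.028 0")

```text
time: 3.38
ee_pos: [0.5071, 0.07, 0.1579]
eef_rot: [0.998, -0.056, 0.0, 0.004]
ft_force: [-0.2, -0.3, -0.1]
width: 0.0007
```

Run:
```python
from look import *
rows([(*fr(0,50),.15,-6.2,0),(*fr(0,35),.16,-6.2,0),(*fr(0,22),.16,-6.2,0)])
look("s4")
```

```text
t 3.38 pos [0.5071 0.07   0.1579] yaw -6.4 f [-0.2 -0.3 -0.1] tq [-0.08  0.22 -0.  ] w 0.0007 q [-0.68  0.13  0.49  1.86 -0.06  1.16 -0.28]
0.4 -0.1 -0.2 -0.0138 0.0011 0.0079 0.000; 0.4 -0.1 -0.2 0.0012 0.0011 -0.0021 0.000; 0.4 -0.1 -0.2 0.0142 0.0011 -0.0021 0.000
```

View pics/s4.png

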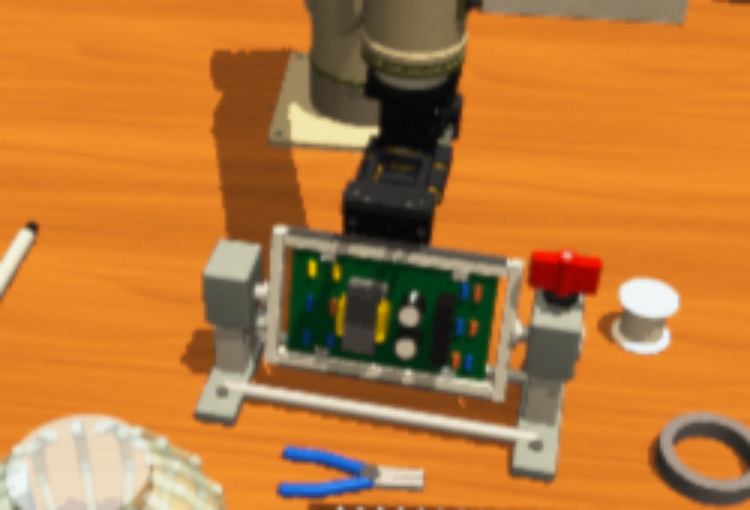

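Call:
carry_out(increments="0 0 0 0 0 0.008 0; 0 0 0 0.008 0.001 0.010 0; 0 0 0 0.018 0.001 0.010 0; 0 0 0 0.028 0.001 0.008 0; 0 0 0 0.038 0.001 0.008 0")

```text
time: 4.05
ee_pos: [0.5465, 0.0644, 0.1505]
eef_rot: [0.998, -0.056, 0.001, 0.004]
ft_force: [-2.0, -0.8, -1.2]
width: 0.0004
```

Run:
```python
from look import *
rows([(*fr(0,-12),.15,-6.2,0),(*fr(0,-23),.15,-6.2,0),(*fr(0,-34),.143,-6.2,0),(*fr(0,-43),.135,-6.2,0),(*fr(0,-50),.128,-6.2,0)])
look("s5")
```

```text
t 4.05 pos [0.5465 0.0644 0.1505] yaw -6.4 f [-2.  -0.8 -1.2] tq [-0.06  0.46 -0.03] w 0.0004 q [-0.64  0.23  0.5   1.78 -0.11  1.16 -0.22]
0.4 -0.1 -0.2 0.0084 -0.0002 0.0005 0.000; 0.4 -0.1 -0.2 0.0194 -0.0003 0.0005 0.000; 0.4 -0.1 -0.2 0.0304 -0.0004 0.0076 0.000; 0.4 -0.1 -0.2 0.0394 -0.0005 0.0156 0.000; 0.4 -0.1 -0.2 0.0464 -0.0006 0.0226 0.000
```

View pics/s5.png

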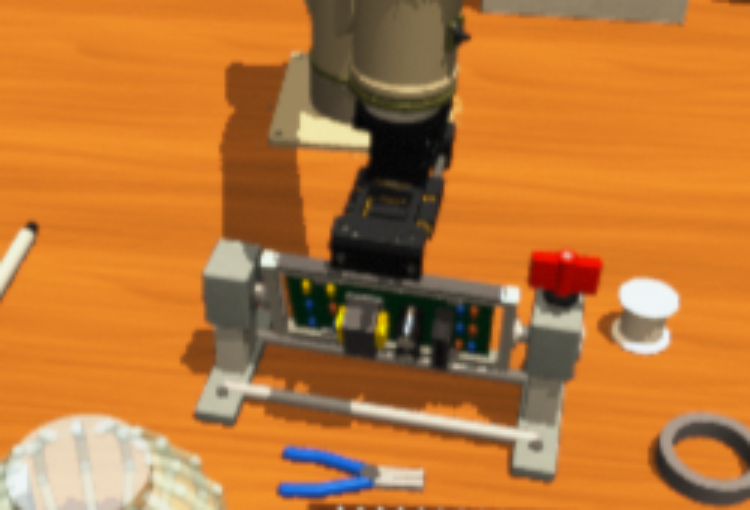

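Call:
carry_out(increments="0 0 0 0.009 0 0 0; 0 0 0 0.019 0 0 0; 0 0 0 0.030 0 0.006 0; 0 0 0 0.039 0 0.014 0; 0 0 0 0.046 0 0.021 0")

```text
time: 4.72
ee_pos: [0.5939, 0.0589, 0.129]
eef_rot: [0.998, -0.056, 0.001, 0.004]
ft_force: [-1.6, 0.4, 1.6]
width: 0.0001
```

Run:
```python
from look import *
rows([(*fr(0,-55),.124,-6.2,0),(*fr(0,-58),.118,-6.2,0),(*fr(0,-58),.115,-6.2,0)])
look("s6")
```

```text
t 4.72 pos [0.5939 0.0589 0.129 ] yaw -6.4 f [-1.6  0.4  1.6] tq [-0.06  0.34  0.  ] w 0.0001 q [-0.59  0.36  0.5   1.68 -0.18  1.15 -0.15]
0.5 -0.2 -0.2 0.0037 -0.0007 0.0050 0.000; 0.5 -0.2 -0.2 0.0067 -0.0007 0.0110 0.000; 0.5 -0.2 -0.2 0.0067 -0.0008 0.0140 0.000
```

View pics/s6.png

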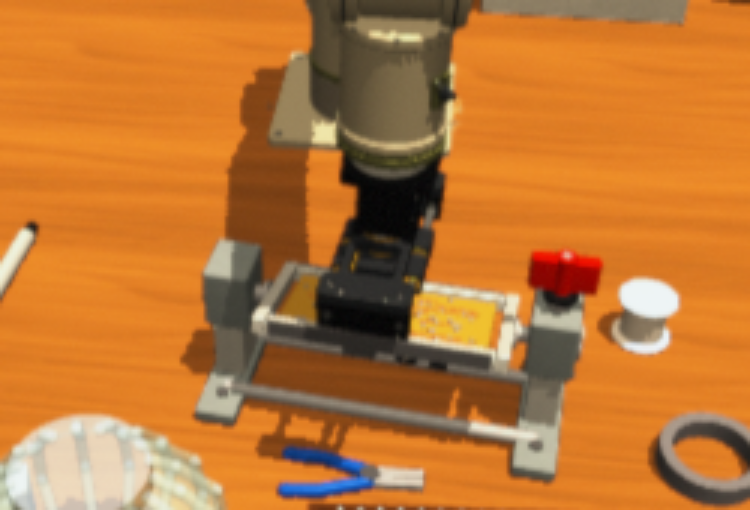

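Call:
carry_out(increments="0 0 0 0.004 0 0.005 0; 0 0 0 0.006 0 0.010 0; 0 0 0 0.007 0 0.014 0; 0 0 0 0.007 0 0.0155 0; 0 0 0 0.007 0 0.0155 0")

```text
time: 5.4
ee_pos: [0.6011, 0.0578, 0.1127]
eef_rot: [0.998, -0.056, 0.001, 0.004]
ft_force: [-0.5, 0.3, -0.7]
width: 0.0004
```

```bash
cat > tilt.py <<'E'
from look import *
def tilt(n):
    p,d,K,E=load(n+".npz");W=cloud(d,K,E);hsv=cv2.cvtColor(p,cv2.COLOR_BGR2HSV)
    q=W-np.array([*C,0]);fx=q[...,0]*xf[0]+q[...,1]*xf[1];fy=q[...,0]*yf[0]+q[...,1]*yf[1]
    m=(abs(fx)<95)&(abs(fx)<.095)&(abs(fy)<.05)&(abs(W[...,2]-.107)<.03)
    # robust fit
    P=np.c_[fx[m],fy[m],np.ones(m.sum())];z=W[...,2][m]
    for _ in range(15):
        c=np.linalg.lstsq(P,z,rcond=None)[0];res=abs(z-P@c);k=res<max(2.5*np.median(res),.002);P,z=P[k],z[k]
    print(n,'board fit n',len(z),'slope x %.4f y %.4f z0 %.4f'%tuple(c),'res',np.median(res).round(4))
    for nm,lo,hi in[('near',.055,.068),('far',-.068,-.055)]:
        k=(abs(fx)<.1)&(fy>lo)&(fy<hi)&(abs(W[...,2]-.11)<.02);print(nm,k.sum(),np.nanmedian(W[...,2][k]).round(4),np.nanpercentile(W[...,2][k],[20,80]).round(4))
E
python3 - <<'E'
from tilt import *
rows([(*fr(0,-58),.16,-6.2,0),(*fr(0,61),.16,-6.2,0)])
look("s7");look("t7","top");tilt("s7");tilt("t7")
E
```

```text
t 5.40 pos [0.6011 0.0578 0.1127] yaw -6.4 f [-0.5  0.3 -0.7] tq [-0.08  0.09 -0.  ] w 0.0004 q [-0.57  0.39  0.5   1.68 -0.19  1.12 -0.14]
0.5 -0.2 -0.2 -0.0004 -0.0005 -0.0473 0.000; 0.5 -0.2 -0.2 -0.1194 -0.0001 -0.0477 0.000
s7 board fit n 729 slope x -0.0013 y 0.0016 z0 0.1076 res 0.0008
near 142 0.1126 [0.1105 0.1137]
far 269 0.1105 [0.1022 0.1128]
t7 board fit n 444 slope x 0.0139 y -0.0008 z0 0.1078 res 0.0011
near 75 0.1118 [0.1103 0.1133]
far 88 0.1112 [0.1097 0.1136]
```

View pics/s7.png

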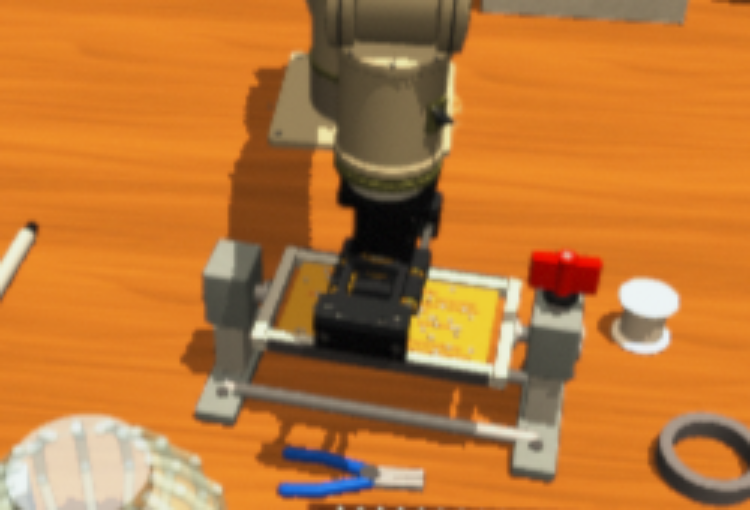

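Call:
carry_out(increments="0 0 0 0 0 -0.04 0; 0 0 0 0 0 -0.08 0; 0 0 0 0 0 -0.12 0; 0 0 0 -0.04 -0.03 -0.14 0.05; 0 0 0 -0.08 -0.06 -0.15 0.05")

```text
time: 6.12
ee_pos: [0.5275, 0.1281, 0.2633]
eef_rot: [0.998, -0.056, 0.002, 0.004]
ft_force: [0.1, 0.9, -0.2]
width: 0.0128
```

```bash
cat >> tilt.py <<'E'
def wing(n):
    p,d,K,E=load(n+".npz");W=cloud(d,K,E);hsv=cv2.cvtColor(p,cv2.COLOR_BGR2HSV)
    kb=fr(150,0)
    red=((hsv[...,0]<7)|(hsv[...,0]>173))&(hsv[...,1]>150)&(W[...,2]>.15)&(np.hypot(W[...,0]-kb[0],W[...,1]-kb[1])<.05)
    z=W[red][:,2];zt=np.percentile(z,97);q=W[red&(W[...,2]>.19)][:,:2]
    u,s,vt=np.linalg.svd(q-q.mean(0));a=np.degrees(np.arctan2(vt[0,1],vt[0,0]))%180
    print(n,'wing n',len(q),'mean',q.mean(0).round(4),'yaw',a.round(1),'len',np.ptp((q-q.mean(0))@vt[0]).round(4),'top',zt.round(4),'rect',cv2.minAreaRect((q*1000).astype(np.float32)))
E
python3 - <<'E'
from tilt import *
print(fr(150,0))
look("s8");look("t8","top");tilt("s8");tilt("t8");wing("s8");wing("t8")
k=fr(150,0)
rows([(*k,.25,-5,.05),(*k,.166,-5,.05)])
E
```

```text
[0.55912228 0.21413106]
s8 board fit n 1329 slope x -0.0014 y 0.0021 z0 0.1077 res 0.0008
near 255 0.1122 [0.11   0.1137]
far 378 0.1115 [0.1052 0.113 ]
t8 board fit n 1314 slope x 0.0025 y 0.0021 z0 0.1067 res 0.0011
near 213 0.1118 [0.1101 0.1138]
far 228 0.1118 [0.1099 0.1135]
s8 wing n 130 mean [0.5627 0.2124] yaw 87.2 len 0.0579 top 0.2009 rect ((561.6502685546875, 213.2817840576172), (18.365930557250977, 57.372962951660156), 3.8371076583862305)Traceback (most recent call last):
  File "<stdin>", line 3, in <module>
  File "tilt.py", line 17, in wing
    z=W[red][:,2];zt=np.percentile(z,97);q=W[red&(W[...,2]>.19)][:,:2]
                     ~~~~~~~~~~~~~^^^^^^
    return _quantile_unchecked(
        a, q, axis, out, overwrite_input, method, keepdims, weights)
    return _ureduce(a,
                    func=_quantile_ureduce_func,
    ...<5 lines>...
                    overwrite_input=overwrite_input,
                    method=method)
    r = func(a, **kwargs)
    result = _quantile(arr,
                       quantiles=q,
    ...<2 lines>...
                       out=out,
                       weights=wgt)
    slices_having_nans = np.isnan(arr[-1, ...])
                                  ~~~^^^^^^^^^
IndexError: index -1 is out of bounds for axis 0 with size 0
```

View pics/t8.png

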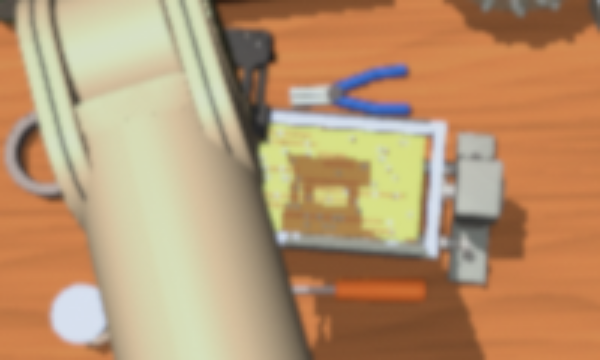

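View pics/s8.png

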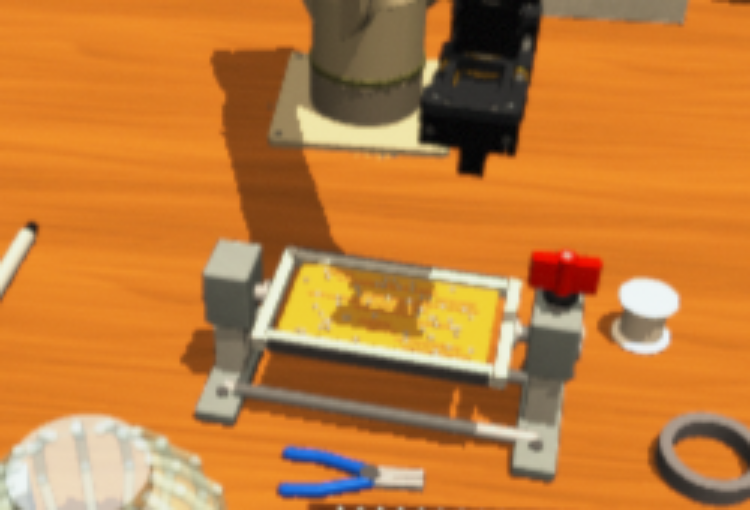

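Run:
```python
from tilt import *
k=(.559,.2135)
rows([(*k,.24,-4.5,.06),(*k,.166,-4.5,.06)])
```

```text
t 6.22 pos [0.5256 0.1324 0.2634] yaw -6.0 f [ 0.6 -1.7 -0.1] tq [-0.05  0.07 -0.  ] w 0.0210 q [-0.76  0.12  0.47  1.64 -0.05  1.39 -0.39]
0.3 -0.2 -1.5 0.0247 -0.0843 0.0231 0.060; 0.3 -0.2 -1.5 0.0244 -0.0846 0.0971 0.060
```

Call:
carry_out(increments="0.3 -0.2 -1.5 0.01 -0.04 0 0.06; 0.3 -0.2 -1.5 0.025 -0.0845 0.005 0.06; 0.3 -0.2 -1.5 0.025 -0.0845 0.02 0.06; 0.3 -0.2 -1.5 0.025 -0.0845 0.022 0.06; 0.3 -0.2 -1.5 0.025 -0.0845 0.022 0.06")

```text
time: 6.85
ee_pos: [0.5595, 0.2122, 0.2414]
eef_rot: [0.999, -0.04, 0.0, 0.0]
ft_force: [-1.1, -0.4, -0.5]
width: 0.0591
```

Run:
```python
from tilt import *
k=(.559,.2135)
rows([(*k,.24,-4.5,.06),(*k,.166,-4.5,.06)])
p,d=r.camera("wrist");cv2.imwrite("pics/w9.png",p);m=r.camera_model("wrist");np.savez("w9.npz",p=p,d=d,K=m["K"],E=m["extrinsics"]);wing("w9")
```

```text
t 6.85 pos [0.5595 0.2122 0.2414] yaw -4.6 f [-1.1 -0.4 -0.5] tq [-0.14  0.04  0.03] w 0.0591 q [-0.8   0.27  0.44  1.53 -0.12  1.37 -0.43]
0.0 -0.0 -0.1 -0.0006 -0.0013 0.0014 0.060; 0.0 -0.0 -0.1 -0.0006 -0.0013 0.0754 0.060
w9 wing n 1430 mean [0.5604 0.219 ] yaw 85.6 len 0.0575 top 0.2007 rect ((560.1966552734375, 216.35604858398438), (57.36711883544922, 18.010961532592773), 81.54936218261719)
```

View pics/w9.png

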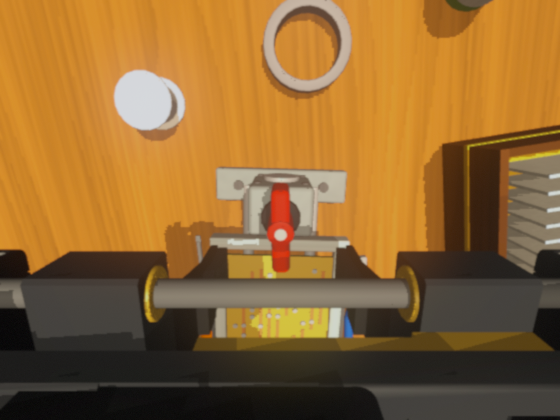

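Call:
carry_out(increments="0 0 0 -0.0003 -0.002 0.03 0.05; 0 0 0 -0.0003 -0.002 0.06 0.045; 0 0 0 -0.0003 -0.002 0.075 0.04; 0 0 0 -0.0003 -0.002 0.0755 0.03; 0 0 0 -0.0003 -0.002 0.0755 0.0", squeeze=30)

```text
time: 7.52
ee_pos: [0.5602, 0.2146, 0.1676]
eef_rot: [0.999, -0.04, 0.001, -0.001]
ft_force: [0.5, 0.4, 0.5]
width: 0.0274
```

Call:
carry_out(increments="0 0 0 0 0 0 0; 0 0 0 0 0 0 0; 0 0 0 0 0 0 0; 0 0 4 0 0 0 0; 0 0 10 0 0 0.0002 0", squeeze=45)

```text
time: 8.15
ee_pos: [0.5594, 0.2149, 0.1685]
eef_rot: [0.992, -0.128, 0.0, -0.001]
ft_force: [-7.0, -1.3, 7.7]
width: 0.0125
```

Run:
```python
from tilt import *
rows([])
look("s10")
```

```text
t 8.15 pos [0.5594 0.2149 0.1685] yaw -14.8 f [-7.  -1.3  7.7] tq [-0.36  1.78  0.16] w 0.0125 q [-0.81  0.32  0.45  1.63 -0.15  1.22 -0.58]
```

View pics/s10.png

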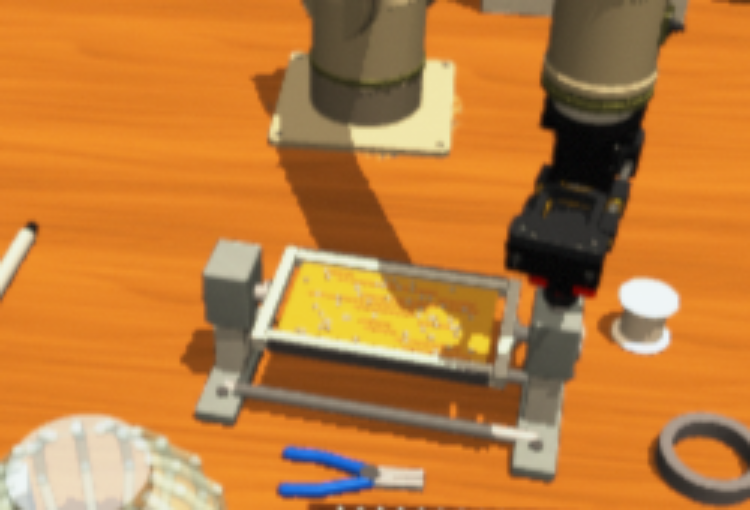

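Call:
carry_out(increments="0 0 10 0 0 0.0003 0; 0 0 20 0 0 0.0005 0; 0 0 30 0 0 0.0008 0; 0 0 40 0 0 0.001 0; 0 0 50 0 0 0.0013 0")

```text
time: 8.82
ee_pos: [0.5591, 0.2149, 0.1675]
eef_rot: [0.842, -0.54, -0.0, -0.001]
ft_force: [-3.7, -0.4, 2.0]
width: 0.013
```

Run:
```python
from tilt import *
rows([])
```

```text
t 8.82 pos [0.5591 0.2149 0.1675] yaw -65.4 f [-3.7 -0.4  2. ] tq [-0.39  0.79  0.27] w 0.0130 q [-0.92  0.34  0.59  1.64 -0.2   1.22 -1.43]
```

Call:
carry_out(increments="0 0 10 0 0 0.0003 0; 0 0 20 0 0 0.0005 0; 0 0 30 0 0 0.0008 0; 0 0 40 0 0 0.001 0; 0 0 50 0 0 0.0013 0")

```text
time: 9.45
ee_pos: [0.5589, 0.215, 0.1668]
eef_rot: [-0.532, 0.847, 0.001, 0.0]
ft_force: [-2.5, -0.4, 2.1]
width: 0.0128
```

Run:
```python
from tilt import *
rows([])
look("s11"); tilt("s11")
```

```text
t 9.45 pos [0.5589 0.215  0.1668] yaw -115.7 f [-2.5 -0.4  2.1] tq [-0.32  0.79  0.26] w 0.0128 q [-1.03  0.37  0.75  1.64 -0.27  1.23 -2.25]

s11 board fit n 1324 slope x 0.0014 y 0.0010 z0 0.1076 res 0.0008
near 242 0.1123 [0.1103 0.1136]
far 369 0.1116 [0.1047 0.1131]
```

View pics/s11.png

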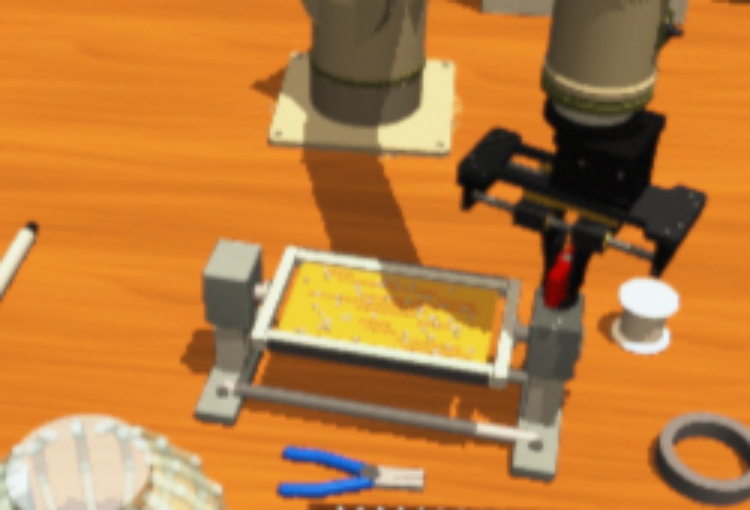

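Call:
carry_out(increments="0 0 0 0 0 0 0.05; 0 0 0 0 0 0 0.05; 0 0 0 0 0 0 0.05; 0 0 0 0 0 -0.03 0.05; 0 0 0 0 0 -0.065 0.05")

```text
time: 10.12
ee_pos: [0.5586, 0.2146, 0.2322]
eef_rot: [-0.529, 0.849, 0.001, -0.0]
ft_force: [0.8, 0.3, -0.3]
width: 0.048
```

Call:
carry_out(increments="0 0 -10 0 0 -0.003 0.05; 0 0 -20 0 0 -0.003 0.05; 0 0 -30 0 0 -0.003 0.05; 0 0 -40 0 0 -0.003 0.05; 0 0 -50 0 0 -0.003 0.05")

```text
time: 10.75
ee_pos: [0.5587, 0.2145, 0.2352]
eef_rot: [0.84, -0.543, -0.001, -0.0]
ft_force: [0.5, -0.2, 0.0]
width: 0.0499
```

Call:
carry_out(increments="0 0 -10 0 0 0 0.05; 0 0 -20 0 0 0 0.05; 0 0 -30 0 0 0 0.05; 0 0 -40 0 0 0 0.05; 0 0 -50 0 0 0 0.05")

```text
time: 11.38
ee_pos: [0.5588, 0.2144, 0.2352]
eef_rot: [0.991, -0.133, -0.0, -0.001]
ft_force: [-0.2, -0.2, 0.5]
width: 0.05
```

Call:
carry_out(increments="0 0 -10 0 0 0 0.05; 0 0 -20 0 0 0 0.05; 0 0 -30 0 0 0 0.05; 0 0 -40 0 0 0 0.05; 0 0 -50 0 0 0 0.05")

```text
time: 12.0
ee_pos: [0.5589, 0.2142, 0.2352]
eef_rot: [0.954, 0.301, -0.0, -0.001]
ft_force: [-0.3, 0.2, -0.1]
width: 0.0499
```

Run:
```python
from tilt import *
rows([(.559,.215,.23,64.3,.05),(.559,.215,.1665,64.3,.05)])
look("s12"); tilt("s12");wing("s12")
```

```text
t 12.00 pos [0.5589 0.2142 0.2352] yaw 35.0 f [-0.3  0.2 -0.1] tq [-0.09  0.05 -0.02] w 0.0499 q [-0.76  0.27  0.39  1.54 -0.11  1.35  0.25]
-0.1 -0.0 -29.3 0.0005 -0.0006 0.0052 0.050; -0.1 -0.0 -29.3 0.0005 -0.0005 0.0687 0.050
s12 board fit n 1329 slope x -0.0002 y 0.0034 z0 0.1076 res 0.0008
near 245 0.1123 [0.1102 0.1139]
far 369 0.1115 [0.1043 0.1132]
s12 wing n 88 mean [0.5644 0.2126] yaw 157.3 len 0.0608 top 0.1995 rect ((560.29833984375, 209.19894409179688), (53.38813400268555, 45.10268783569336), 7.478474140167236)
```

View pics/s12.png

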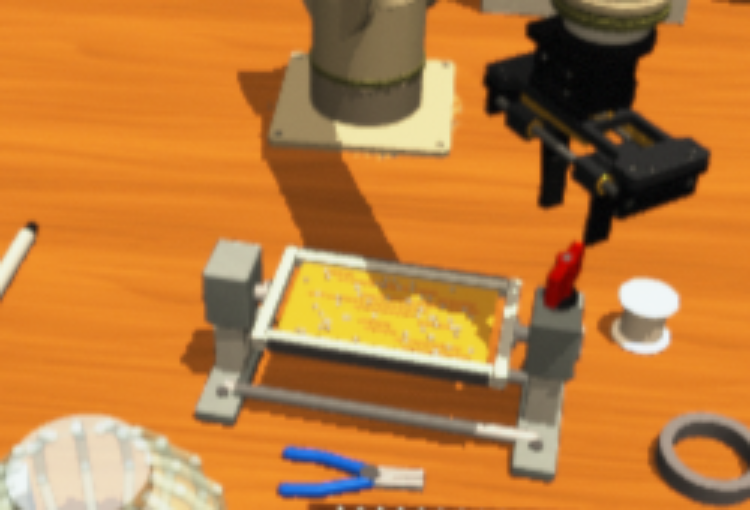

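Call:
carry_out(increments="0 0 -10 0 0 0 0.05; 0 0 -20 0 0 0 0.05; 0 0 -29.3 0.0003 -0.0006 0.005 0.05; 0 0 -29.3 0.0003 -0.0006 0.03 0.05; 0 0 -29.3 0.0003 -0.0006 0.06 0.045")

```text
time: 12.68
ee_pos: [0.5592, 0.2149, 0.1751]
eef_rot: [0.845, 0.535, 0.001, -0.001]
ft_force: [0.4, 0.8, 0.2]
width: 0.0467
```

Call:
carry_out(increments="0 0 0 0 0 0.0105 0.04; 0 0 0 0 0 0.0105 0.0; 0 0 0 0 0 0.0105 0; 0 0 0 0 0 0.0105 0; 0 0 0 0 0 0.0105 0", squeeze=50)

```text
time: 13.3
ee_pos: [0.5595, 0.215, 0.1654]
eef_rot: [0.845, 0.535, 0.001, -0.001]
ft_force: [-0.8, -0.7, 3.7]
width: 0.0126
```

Run:
```python
from tilt import *
rows([])
```

```text
t 13.30 pos [0.5595 0.215  0.1654] yaw 64.7 f [-0.8 -0.7  3.7] tq [-0.18  0.25 -0.01] w 0.0126 q [-0.7   0.31  0.31  1.63 -0.1   1.21  0.77]
```

Call:
carry_out(increments="0 0 3 0 0 0.0001 0; 0 0 6 0 0 0.0002 0; 0 0 9 0 0 0.0002 0; 0 0 12 0 0 0.0003 0; 0 0 15 0 0 0.0004 0", squeeze=60)

```text
time: 13.92
ee_pos: [0.5595, 0.2148, 0.1652]
eef_rot: [0.908, 0.42, 0.001, -0.001]
ft_force: [-0.9, -0.9, 0.8]
width: 0.0128
```

Run:
```python
from tilt import *
rows([])
```

```text
t 13.93 pos [0.5595 0.2148 0.1652] yaw 49.6 f [-0.9 -0.9  0.8] tq [-0.32  0.24  0.26] w 0.0128 q [-0.73  0.32  0.35  1.63 -0.12  1.21  0.51]
```

Now 2.20 rad turned; the torque is still the running value.

Call:
carry_out(increments="0 0 3 0 0 0.0001 0; 0 0 6 0 0 0.0002 0; 0 0 9 0 0 0.0002 0; 0 0 12 0 0 0.0003 0; 0 0 15 0 0 0.0004 0")

```text
time: 14.55
ee_pos: [0.5594, 0.2147, 0.165]
eef_rot: [0.955, 0.297, 0.001, -0.001]
ft_force: [-0.9, -1.1, 1.8]
width: 0.0128
```

Run:
```python
from tilt import *
rows([])
```

```text
t 14.55 pos [0.5594 0.2147 0.165 ] yaw 34.5 f [-0.9 -1.1  1.8] tq [-0.39  0.25  0.32] w 0.0128 q [-0.76  0.32  0.39  1.63 -0.13  1.21  0.26]
```

Call:
carry_out(increments="0 0 3 0 0 0.0001 0; 0 0 6 0 0 0.0002 0; 0 0 9 0 0 0.0002 0; 0 0 12 0 0 0.0003 0; 0 0 15 0 0 0.0004 0")

```text
time: 15.18
ee_pos: [0.5593, 0.2148, 0.1649]
eef_rot: [0.985, 0.17, 0.001, -0.001]
ft_force: [-0.9, -2.6, 2.7]
width: 0.0142
```

Run:
```python
from tilt import *
rows([])
```

```text
t 15.18 pos [0.5593 0.2148 0.1649] yaw 19.6 f [-0.9 -2.6  2.7] tq [-0.52  0.29  1.83] w 0.0142 q [-0.79  0.32  0.43  1.63 -0.14  1.21  0.01]
```

Call:
carry_out(increments="0 0 2 0 0 0 0; 0 0 4 0 0 0 0; 0 0 4 0 0 0 0; 0 0 4 0 0 0 0; 0 0 4 0 0 0 0")

```text
time: 15.8
ee_pos: [0.5591, 0.2152, 0.165]
eef_rot: [0.991, 0.136, 0.001, -0.001]
ft_force: [-3.5, 0.4, 1.7]
width: 0.0148
```

Run:
```python
from tilt import *
rows([])
look("s13");tilt("s13")
```

```text
t 15.80 pos [0.5591 0.2152 0.165 ] yaw 15.6 f [-3.5  0.4  1.7] tq [0.02 0.75 1.94] w 0.0148 q [-0.8   0.32  0.44  1.63 -0.15  1.22 -0.06]

s13 board fit n 1317 slope x 0.0003 y 0.0034 z0 0.1077 res 0.0008
near 231 0.1123 [0.1104 0.1136]
far 389 0.1114 [0.1041 0.1129]
```

View pics/s13.png

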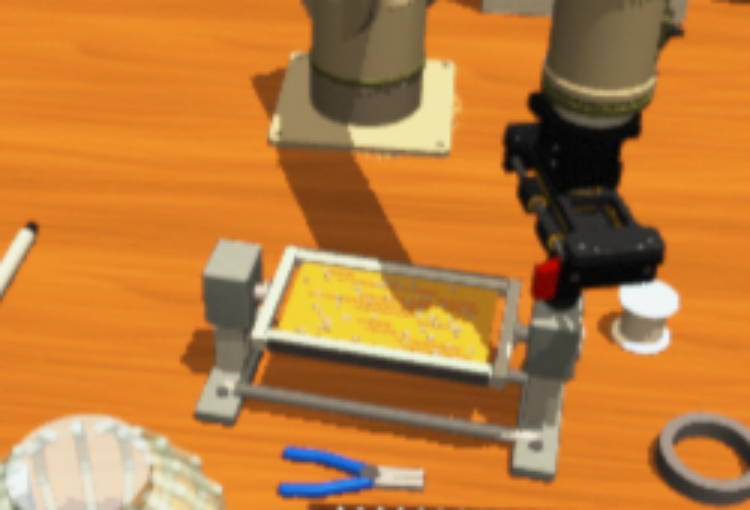

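Call:
carry_out(increments="0 0 0 0 0 0 0.04; 0 0 0 0 0 0 0.04; 0 0 -3 0 0 0 0.04; 0 0 -6 0 0 0 0.04; 0 0 -6 0 0 0 0.04")

```text
time: 16.48
ee_pos: [0.5594, 0.2149, 0.1649]
eef_rot: [0.982, 0.187, 0.001, -0.001]
ft_force: [0.2, -0.5, -0.5]
width: 0.0396
```

Call:
carry_out(increments="0 0 0 0 0 0 0; 0 0 0 0 0 0 0; 0 0 0 0 0 0 0; 0 0 0 0 0 0 0; 0 0 0 0 0 0 0")

```text
time: 17.1
ee_pos: [0.5593, 0.2149, 0.1649]
eef_rot: [0.982, 0.187, 0.001, -0.001]
ft_force: [-0.3, -0.7, 0.1]
width: 0.0146
```

Run:
```python
from tilt import *
rows([])
```

```text
t 17.10 pos [0.5593 0.2149 0.1649] yaw 21.6 f [-0.3 -0.7  0.1] tq [-0.27  0.1   0.67] w 0.0146 q [-0.79  0.32  0.42  1.63 -0.14  1.21  0.04]
```

Call:
carry_out(increments="0 0 0 0 0 0 0.04; 0 0 0 0 0 0 0.04; 0 0 -5 0 0 0 0.04; 0 0 -5 0 0 0 0.04; 0 0 -5 0 0 0 0.0")

```text
time: 17.73
ee_pos: [0.5593, 0.2148, 0.1649]
eef_rot: [0.973, 0.229, 0.001, -0.001]
ft_force: [-0.5, -0.5, -0.3]
width: 0.0354
```

Call:
carry_out(increments="0 0 0 0 0 0 0; 0 0 0 0 0 0 0; 0 0 0 0 0 0 0; 0 0 0 0 0 0 0; 0 0 0 0 0 0 0")

```text
time: 18.35
ee_pos: [0.5593, 0.2149, 0.1649]
eef_rot: [0.973, 0.229, 0.001, -0.001]
ft_force: [-0.8, -0.7, -0.3]
width: 0.0135
```

Call:
carry_out(increments="0 0 1.5 0 0 0 0; 0 0 3 0 0 0 0; 0 0 4.5 0 0 0 0; 0 0 6 0 0 0 0; 0 0 6 0 0 0 0")

```text
time: 18.98
ee_pos: [0.5593, 0.2149, 0.1649]
eef_rot: [0.984, 0.178, 0.001, -0.001]
ft_force: [0.7, -0.6, -0.8]
width: 0.0143
```

Run:
```python
from tilt import *
rows([])
```

```text
t 18.98 pos [0.5593 0.2149 0.1649] yaw 20.5 f [ 0.7 -0.6 -0.8] tq [-0.35  0.05  1.37] w 0.0143 q [-0.79  0.32  0.43  1.63 -0.14  1.21  0.02]
```

Call:
carry_out(increments="0 0 0 0 0 0 0.05; 0 0 0 0 0 0 0.05; 0 0 0 0 0 0 0.05; 0 0 0 0 0 -0.03 0.05; 0 0 0 0 0 -0.07 0.05")

```text
time: 19.6
ee_pos: [0.5586, 0.2146, 0.2349]
eef_rot: [0.984, 0.177, -0.0, -0.0]
ft_force: [1.7, 0.4, 0.4]
width: 0.0485
```

Call:
carry_out(increments="0 0 0 -0.03 -0.02 -0.03 0.05; 0 0 0 -0.07 -0.04 -0.04 0.05; 0 0 0 -0.12 -0.07 -0.04 0.05; 0 0 0 -0.16 -0.1 -0.04 0.05; 0 0 0 -0.16 -0.1 -0.04 0.05")

```text
time: 20.23
ee_pos: [0.371, 0.254, 0.2755]
eef_rot: [0.984, 0.18, 0.0, -0.001]
ft_force: [0.7, -0.2, -0.0]
width: 0.0501
```

Run:
```python
from tilt import *
rows([])
look("s14");tilt("s14");wing("s14");wing("s12");look("t14","top");tilt("t14")
p=load("s14.npz")[0];cv2.imwrite("pics/full14.png",p)
```

```text
t 20.23 pos [0.371  0.254  0.2755] yaw 20.7 f [ 0.7 -0.2 -0. ] tq [-0.04  0.02 -0.02] w 0.0501 q [-1.02 -0.1   0.29  1.83  0.03  1.41 -0.37]

s14 board fit n 1361 slope x 0.0010 y 0.0035 z0 0.1076 res 0.0008
near 239 0.1124 [0.1105 0.1139]
far 374 0.1117 [0.1052 0.1129]
s14 wing n 103 mean [0.5624 0.2131] yaw 122.2 len 0.0575 top 0.1988 rect ((560.599853515625, 213.02957153320312), (15.842025756835938, 57.409515380859375), 35.7056999206543)
s12 wing n 88 mean [0.5644 0.2126] yaw 157.3 len 0.0608 top 0.1995 rect ((560.29833984375, 209.19894409179688), (53.38813400268555, 45.10268783569336), 7.478474140167236)
t14 board fit n 1728 slope x -0.0004 y -0.0014 z0 0.1068 res 0.0011
near 297 0.1118 [0.1102 0.1136]
far 280 0.1115 [0.1096 0.1136]
```

View pics/full14.png

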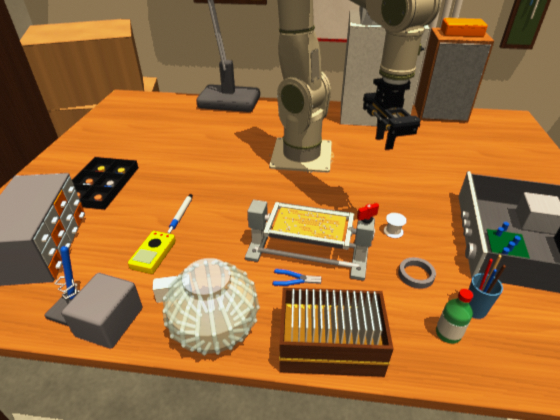

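View pics/s14.png

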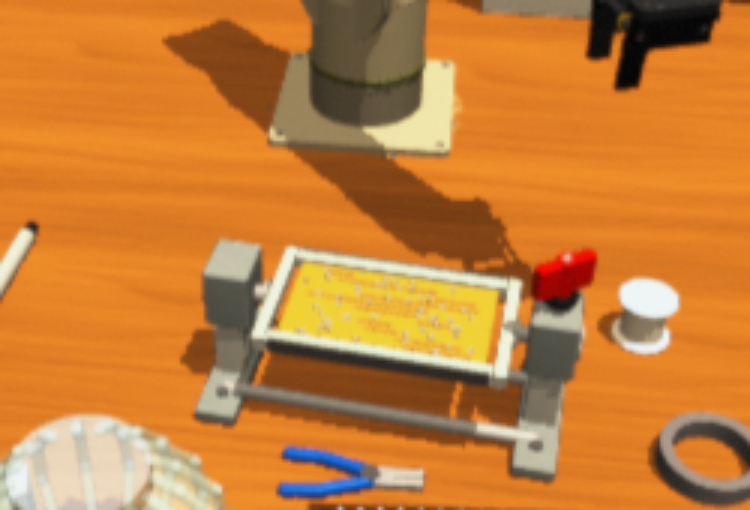

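```bash
python3 -c "
from bench import r
print(r.close_job())"
```

```text
the job is handed in; nothing more can be done
None
```

The amplifier board is turned over with its solder side up and level, and the red knob is screwed clockwise to its firm stop. I handed the job in at about 20.3 s, with the gripper open and clear of everything.

**Turning:** I pushed only on the near rail, and on the solder side of the board and rail once it was past upright. No component was touched. The last pictures from both cameras show the tan side up. The fitted slope about the turning axis is +0.0035 rad from one camera and −0.0014 rad from the other, within measurement noise of level. It did not measurably shift while I tightened the knob.

**Locking:** I used two grips for the main turn. I turned the knob about 2.5–2.6 rad in all, inside the 2.0–2.9 rad range for the stop. There the torque jumped from about 0.3 to 1.8–1.9 N m. I gripped it again and pushed twice more, and the knob did not move.

**What didn't go cleanly:**
- My first sideways push jammed by friction at about 80 N. That was finger on rail and below the 120 N wrist limit. I cleared it by lifting along the rail's arc.
- The wing twisted a few degrees in the pads at the stop. The final knob angle is therefore only known to about 5°: the scene camera gives 122°, while the grip readings suggest 117–120°.
- I did not test the lock by pushing on a rail.

The other things on the bench look unmoved in the scene picture.

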